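# Pluck the broken test bar from the slotted tray and scrap it

## Robot

A 6-joint arm with a two-finger parallel gripper is mounted at the origin on the work surface. World frame = base frame: x ahead of the robot, y to its left, z up, the work surface at z = 0. Lengths are in m, angles in rad, forces in N, time in s.
With the tool pointing down it reaches from about 0.25 to 0.8 m from the base axis. Payload 3.9 kg.
Tool frame: the origin (TCP) lies between the finger pads; the fingertips stand 19 mm ahead of it and the grasp point (between the pads) is the TCP (env.tips_ahead is the distance from the TCP to the fingertips, in m); z points along the fingers, y is the line along which they close (so a half turn about z gives the same grasp; the last joint's range is limited). The gripper opens to 85 mm and grips with 20 to 120 N. Pads are 22 mm wide; open, the fingers measure 114 mm over their backs; the gripper's body (76 mm by 85 mm) begins 54 mm behind the grasp point. The pads swing forward as they close: fully open they stand 13 mm farther back than shut.
Start: joints at [-1.107, 0.26, -0.138, 1.173, 0, 1.571], TCP at [0.235, -0.47, 0.25] pointing down, gripper open.
Joint ranges: [-2.78, 2.78], [-0.83, 1.72], [-1.28, 1.37], [-1.9, 2.12], [-1.57, 1.48], [-3.14, 3.14]. Speed limits (rad/s): [2.57, 2.57, 3.14, 3.14, 3.14, 3.14].

## Interface

Orientations are given as a 3x3 rotation matrix whose columns are the frame's x, y, z axes.
In Python, from bench import env gives the robot as it stands.
- The arm moves only by the shell command python3 jog.py 'ROWS' [FORCE]. ROWS is a JSON list of rows, 1 to 20 of them, each an object with the fields trans (a list: dx, dy, dz in mm), rot (a list: a rotation vector rx, ry, rz in units of 0.25 rad), jaw (the opening from 0.0 (shut) to 1.0 (fully open)); a field left out counts as zero (the opening has to be given); each row is the pose to reach, as a shift and turn from the pose commanded when the command began, along the tool's axes at that moment; what a row does not reach only later rows make up. A row lasts 1/10 s, in which the tool goes at most 0.05 m and 0.15 rad, less where a joint would pass 70% of its speed; a pose out of reach is approached as far as the arm can. The fingers move at their own pace and stop on an object; FORCE is the grip in N (left out, the last holds). Time passes only in rows, so rows that do not move let the fingers close. It prints the time, the measured TCP pose, the force, the opening and the grip force at its end. Input that does not fit is refused with a message, and nothing moves.
- env.observe(): the state, without advancing time (a new reading comes with each control period).
- env.capture(name): name is "side" or "top" or "wrist"; returns the picture (480x640x3 uint8, blue, green, red); there is no depth.
- env.camera_model(name): a dict with "fx", "fy", "cx", "cy" (pixels), "rvec" (rotation vector, rad) and "tvec" (3), from world to camera coordinates, as OpenCV has them. Camera axes: x right, y down, z forward; pixel columns grow to the right and rows downward; lengths in m; the calibration is good to about 2 mm. A picture is of the moment at which its call begins: read the wrist's pose just before it. camera_model takes no time and is no camera call; for the wrist camera it gives the pose at the moment of the call.
- env.hand_in(): hands the job in; it is judged then, once.
The state is a dict: "t": time; "joints": joint angles; "joint_velocities": joint speeds; "effort": joint torques, N m; "position": TCP position; "orientation": TCP orientation; "wrist_force": force on the tool from outside, world axes, zero at the start; "torque": the same for the moment, N m; "opening": opening from 0.0 (shut) to 1.0 (fully open); "gripper_force": force on a finger pad.
Only numpy, scipy, OpenCV 4.12 (cv2) and the standard library are available. Lean on these libraries where they do the work, as an engineer would, in place of code of your own. Each camera call takes 0.05 s, during which the arm holds its last target. There are 200 camera calls.

## Task

First lift the caliper off the tray of ceramic test bars and lay it gently flat on the rubber mat. Then push the one broken bar along its slot from its square end until it tips into the finger well and stays nose-up, pluck it out by the raised end and drop it in the wire scrap basket. Leave the whole bars and the rubbing stone in their slots, and do not disturb the basket or anything else on the bench.

Things in the scene. Friction and masses are not known exactly. Their poses are not given: they have to be found in the camera images.
- tray: Fixed wooden tray, 208 mm long (x) by 228 (y), top at 60 mm, any yaw; origin: centre of its underside. Five open slots along x, centred at y = -88, -44, 0, 44, 88, each 36 wide between 8 mm dividers (tops at 60). In each slot a level shelf at height 40 runs from the wall face at x = -94 to its lip at x = +36; beyond, to the wall face at x = +94, the finger well, floor at height 6.
- lip (a point): On the tray, the lip of the shelf in the middle slot (tray x = 36, y = 0, height 40 mm); axes as the tray. A short piece whose centre of mass is pushed past the lip tips by its weight, tail down in the well, nose up some 40 degrees and clear above the tray top, and stays so.
- broken_bar: The reject: off-white clay bar broken short, 92 x 30 x 18 mm, about 105 g; origin: centre of its underside; x along the slot to the well. Tail: jagged broken end, x = 33 to 46. Centre of mass x = -2, z = 9. On the shelf of any one slot, 3 mm free each side, top 2 mm below the tray top, so it cannot be gripped there. 50 to 64 mm gap between its nose and the slot's wall.
- nose (a point): On the broken bar, the middle of its square, sound nose end (bar x = -46, y = 0, z = 9 mm): the face to push, and the end that rises. Axes as the bar.
- caliper: Digital caliper lying flat across the tray top, over the gap at the bars' noses; 160 g. Origin: under the middle of its black head (70 along x, 34 along y, 14 mm high), near its centre of mass; z up. Steel beam 16 wide, 6 thick, from x = -75 to +140; 15 mm wide jaws to y = -48 at x = -67 and -31; a small one to y = +23 at x = -63.
- mat: Fixed black rubber mat, 240 (x) by 150 (y) by 3 mm thick; origin: centre of its underside. On one side of the tray, the basket on the other.
- basket: Loose open wire scrap basket, 200 (x) by 150 (y) mm outside, rim at 80 mm, walls and floor 4 mm, empty, 450 g. Origin: centre of its underside.
- bar1: Whole off-white test bar, 130 x 30 x 18 mm, in a slot; origin: centre of its underside, x along the slot. Stays.
- bar2: Whole test bar as bar1. Stays.
- bar3: Whole test bar as bar1. Stays.
- stone: Grey rubbing stone with round ends, 100 x 28 x 16 mm, in a slot; origin: centre of its underside. Stays.
- ring: Bystander: white kiln ring, 120 mm across, 40 high; origin: centre of its underside.
- jar: Bystander: glass jar, 60 mm across, 75 high; origin: centre of its underside.
- bottle: Bystander: amber bottle, 48 mm across, 110 high; origin: centre of its underside.
- brush_pot: Bystander: blue pot, 72 mm across, 100 high, with brushes up to 220 mm high that spread to 50 mm from its axis; origin: centre of its underside.
- sanding_block: Bystander: cork sanding block, 70 x 45 x 30 mm; origin: centre of its underside.
- brush: Bystander: brush lying flat, 190 mm long along its x; origin: centre of its underside.

How it is judged:
On the way, in this order (a step that is already met when the one before it is completed fails the run):
1. the caliper lies flat on the mat, let go (x of caliper in the frame of mat between -0.11 and 0.11 m and y of caliper in the frame of mat between -0.065 and 0.065 m and height (world z) of caliper below 0.012 m and angle between caliper's own z axis and vertical below 0.12 rad and contact force between the fingers and caliper below 0.1 N), for 0.2 s.
2. the broken bar stands tipped nose-up in its slot (more than 20 degrees), with nothing holding it (angle between broken_bar's own x axis and vertical above 1.9208 rad and x of broken_bar in the frame of tray between 0 and 0.075 m and z of broken_bar in the frame of tray below 0.055 m and contact force between the fingers and broken_bar below 0.1 N), for 0.2 s.
At the end, for the whole second after the job is handed in: Broken bar at rest inside the upright basket (basket moved under 40 mm); caliper flat and released on the mat, its head's middle at least 10 mm inside the edges; whole bars and stone within 20 mm, bystanders within 30 mm of where they began (all of step 1 and x of broken_bar in the frame of basket between -0.09 and 0.09 m and y of broken_bar in the frame of basket between -0.068 and 0.068 m and z of broken_bar in the frame of basket between 0 and 0.065 m and linear speed of each of broken_bar, caliper below 0.03 m/s and angle between basket's own z axis and vertical below 0.1 rad and distance of basket from where it was at the start of the episode below 0.04 m and distance of each of bar1, bar2, bar3, stone from where it was at the start of the episode below 0.02 m and distance of each of ring, jar, bottle, brush_pot, sanding_block, brush from where it was at the start of the episode below 0.03 m); the robot touches nothing.
It fails at once if a whole bar or the stone is lifted out or shifted more than 20 mm (distance of any of bar1, bar2, bar3, stone from where it was at the start of the episode above 0.02 m).
It fails at once if a bystander is moved more than 30 mm, or the basket more than 40 mm (distance of any of ring, jar, bottle, brush_pot, sanding_block, brush from where it was at the start of the episode above 0.03 m or distance of basket from where it was at the start of the episode above 0.04 m).
It fails at once if the caliper is dropped (falls or is flung free at more than 0.7 m/s, a drop of some 25 mm) (linear speed of caliper above 0.7 m/s and contact force between the fingers and caliper below 0.1 N).
It also fails if it takes over 67 s, if anything falls off the work surface, if the arm or the gripper's body presses on something with over 40 N, if the wrist force passes 120 N, or if a joint passes its speed limit or range.

## Working session

There is one attempt and no reset: what is moved stays moved. The work goes in short steps, Python scripts to look and compute and a shell command to move; the robot and the scene stay as the last step left them, time stands still between calls to the robot, and variables do not carry over. Pictures are saved under pics/ and viewed, at most 10 in all, crops included, and the job is handed in when it is done.

```bash
ls; mkdir -p pics; python3 - <<'E'
from bench import env
import cv2
for n in("top","side"):
    cv2.imwrite(f"pics/{n}0.png",env.capture(n)); m=env.camera_model(n); print(n,m)
s=env.observe(); print(s["position"],s["orientation"],s["t"],env.tips_ahead)
E
```

```text
bench.py
jog.py
pics
top {'fx': 558.4767615299876, 'fy': 558.4767615299876, 'cx': 315.7706422413234, 'cy': 226.8898531855483, 'rvec': array([ 2.21034794, -2.16484296,  0.04761641]), 'tvec': array([-0.10020774,  0.54334572,  1.40249465])}
side {'fx': 448.718531342501, 'fy': 448.718531342501, 'cx': 323.140336841937, 'cy': 242.1974212698356, 'rvec': array([ 0.71536164, -2.65484017,  1.05661888]), 'tvec': array([0.44619916, 0.30072565, 0.95496108])}
[ 0.23460205 -0.46900096  0.24954243] [[ 8.94344276e-01  4.47378670e-01 -8.01076813e-04]
 [ 4.47379387e-01 -8.94342816e-01  1.61589082e-03]
 [ 6.47779414e-06 -1.80354796e-03 -9.99998374e-01]] 0.1 0.019
```

View pics/top0.png

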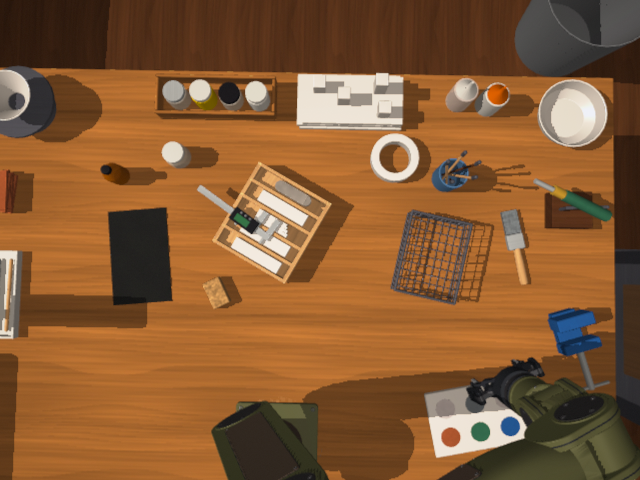

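View pics/side0.png

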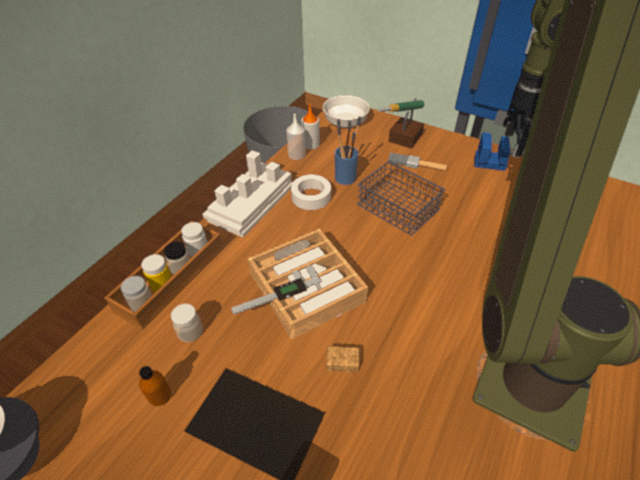

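The top view shows the tray around (272,222), the caliper head near (244,218) with its beam end at (200,188), the mat at (140,255), and the basket at (435,257). Next I'll zoom in on the tray.

```bash
cat > h.py <<'E'
from bench import env
import cv2, numpy as np
def ray(name,uv,z,m=None):
    m=m or env.camera_model(name); R=cv2.Rodrigues(np.array(m["rvec"]))[0]; t=np.array(m["tvec"])
    c=-R.T@t; out=[]
    for u,v in np.atleast_2d(uv):
        d=R.T@np.array([(u-m["cx"])/m["fx"],(v-m["cy"])/m["fy"],1]); out.append(c+d*(z-c[2])/d[2])
    return np.array(out)
def proj(name,P,m=None):
    m=m or env.camera_model(name); K=np.array([[m["fx"],0,m["cx"]],[0,m["fy"],m["cy"]],[0,0,1]])
    return cv2.projectPoints(np.atleast_2d(P).astype(float),np.array(m["rvec"]),np.array(m["tvec"]),K,None)[0][:,0]
E
python3 - <<'E'
from h import *
im=cv2.imread("pics/top0.png")[150:300,190:340]
cv2.imwrite("pics/crop0.png",cv2.resize(im,(600,600),interpolation=cv2.INTER_CUBIC))
im=cv2.imread("pics/top0.png")
m=(im.max(2)<45).astype(np.uint8); m[:, :95]=0; m[:,185:]=0; m[:195]=0;m[315:]=0
c=max(cv2.findContours(m,0,2)[0],key=cv2.contourArea); r=cv2.minAreaRect(c); print("mat px",r)
b=cv2.boxPoints(r); print(ray("top",b,.003), ray("top",[r[0]],.003))
print("basket rim/base guess",ray("top",[[412,210],[475,222],[458,302],[392,288]],.08))
E
```

```text
mat px ((139.21542358398438, 256.01806640625), (93.08241271972656, 57.8992919921875), 86.36705780029297)
[[0.57484733 0.44810952 0.003     ]
 [0.58731062 0.29937836 0.003     ]
 [0.35036258 0.2757533  0.003     ]
 [0.33782883 0.42308269 0.003     ]] [[0.46203645 0.36149495 0.003     ]]
basket rim/base guess [[ 0.58738076 -0.32158316  0.08      ]
 [ 0.56138811 -0.47363938  0.08      ]
 [ 0.36854901 -0.4340923   0.08      ]
 [ 0.39850109 -0.2758309   0.08      ]]
```

View pics/crop0.png

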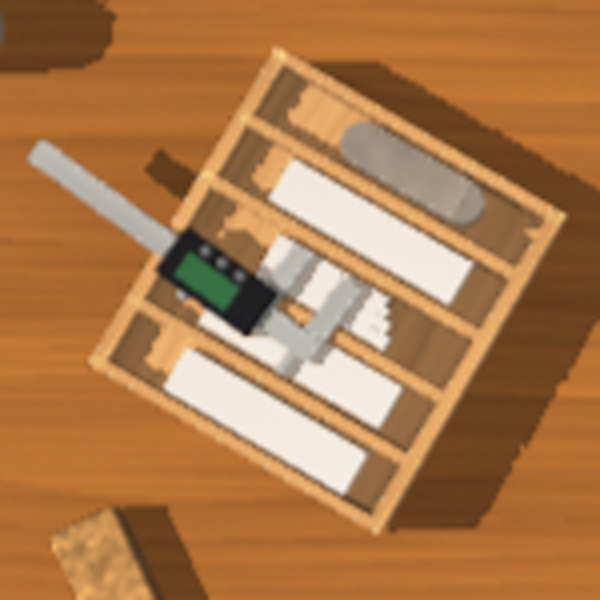

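The crop shows the broken bar in the middle slot with its jagged tail at about crop (388,325). The caliper head is at (218,282) with its beam to the upper left. The tray corners are at (280,52), (563,213), (380,530) and (95,362).

```bash
python3 - <<'E'
from h import *
im=cv2.imread("pics/top0.png")
f=lambda p:np.array(p)/4+[190,150]-0.375
C=ray("top",f([[280,52],[563,213],[380,530],[95,362]]),.06)
print("tray corners",C.round(4).tolist()); c=C.mean(0)
ax=(C[1]+C[2]-C[0]-C[3]);yaw=np.arctan2(ax[1],ax[0])
ay=(C[0]+C[1]-C[2]-C[3]); print("yaw",yaw,np.arctan2(ay[1],ay[0])-np.pi/2,"c",c, "sizes",np.linalg.norm(ax)/2,np.linalg.norm(ay)/2)
sub=im[150:300,190:340].astype(int)
dark=((sub.max(2)<60)|((sub[:,:,1]>sub[:,:,2]+25)&(sub[:,:,1]>sub[:,:,0]+10))).astype(np.uint8)
dark[:50]=0;dark[90:]=0;dark[:,:36]=0;dark[:,72:]=0
dark=cv2.morphologyEx(dark,cv2.MORPH_OPEN,np.ones((3,3)))
k=max(cv2.findContours(cv2.morphologyEx(dark,cv2.MORPH_CLOSE,np.ones((5,5))),0,2)[0],key=cv2.contourArea)
r=cv2.minAreaRect(k);print("head",r[0][0]*4,r[0][1]*4,r[1],r[2])
H=ray("top",cv2.boxPoints(r)+[190,150],.074);print(H.round(4).tolist(),H.mean(0))
be=ray("top",f([[40,152],[170,245]]),.063); hc=H.mean(0);d=be[0]-be[1];print("beam yaw",np.arctan2(d[1],d[0]),"len to end",np.linalg.norm((be[0]-hc)[:2]), be)
T=np.array([np.cos(yaw),np.sin(yaw)]);N=np.array([-T[1],T[0]])
for n,p in dict(tailtip=[390,325],tail2=[378,345],noseTop=[280,235],noseleft=[262,272],wallL=[205,183]).items():
    q=ray("top",[f(p)],.058)[0,:2]-c[:2];print(n,q@T,q@N)
q=ray("top",[f([218,282])],.074)[0,:2]-c[:2];print("head tray",q@T,q@N)
# side view check
print(proj("side",np.r_[C,[hc]]).round().tolist())
s=env.observe();R=s["orientation"];print("tool yaw x axis",np.arctan2(R[1,0],R[0,0]))
for n,p,z in [("sand",[217,292],.03),("bottle",[112,171],.11),("jar",[175,152],.075),("pot",[450,175],.1)]: print(n,ray("top",[p],z))
E
```

```text
tray corners [[0.6992, 0.0528, 0.06], [0.6027, -0.1241, 0.06], [0.4061, -0.0162, 0.06], [0.5051, 0.1615, 0.06]]
yaw -2.0745533414319435 -2.0769503954834656 c [0.55325937 0.01848437 0.06      ] sizes 0.20244306172862034 0.2233596474038576
head 215.43235778808594 279.7347106933594 (27.502399444580078, 13.03016185760498) 34.508522033691406
[[0.5606, 0.1227, 0.074], [0.5872, 0.1054, 0.074], [0.5502, 0.0491, 0.074], [0.5237, 0.0664, 0.074]] [0.55542961 0.08589374 0.074     ]
beam yaw 0.9724540810573621 len to end 0.13745269593739873 [[0.63370332 0.19888254 0.063     ]
 [0.57784205 0.11693918 0.063     ]]
tailtip 0.04341582312658143 -0.0007403876135807511
tail2 0.043224087146520714 -0.01506776689085079
noseTop -0.043314079369085434 0.013282293501813314
noseleft -0.04135624648435086 -0.01200218373607376
wallL -0.09977636174559913 0.017880246421118108
head tray -0.05924939785343563 -0.030725656840343164
[[249.0, 258.0], [319.0, 228.0], [367.0, 285.0], [291.0, 322.0], [290.0, 286.0]]
tool yaw x axis 0.46383297854889677
sand [[0.37653032 0.15419571 0.03      ]]
bottle [[0.66375712 0.39947352 0.11      ]]
jar [[0.71890196 0.25962886 0.075     ]]
pot [[ 0.67133442 -0.408042    0.1       ]]
```

```bash
cat >> h.py <<'E'
def plan(p,yaw):
    s=env.observe(); R=np.array(s["orientation"]); d=R.T@(np.array(p)-s["position"])
    w=(yaw-np.arctan2(R[1,0],R[0,0])+np.pi)%(2*np.pi)-np.pi
    Rt=np.array([[np.cos(yaw),np.sin(yaw),0],[np.sin(yaw),-np.cos(yaw),0],[0,0,-1]])
    rv=cv2.Rodrigues(R.T@Rt)[0].ravel()
    print("shift",d.round(4),"rv",rv.round(4),"dyaw",round(w,3),"dist",np.linalg.norm(d).round(3))
E
python3 -c "
from h import *
plan([.557,.088,.17],.975)"
```

```text
shift [ 0.5375 -0.3538  0.0802] rv [-1.800e-03 -5.000e-04 -5.112e-01] dyaw 0.511 dist 0.648
```

Careful with the scale: shifts go in mm and turns go in units of 0.25 rad. That gives: 0.25 m is 250, 0.5375 m is 537.5, -0.25 rad is -1.

```bash
python3 jog.py '[{"trans":[120,-80,0],"rot":[0,0,-0.4],"jaw":1},{"trans":[250,-160,0],"rot":[0,0,-1],"jaw":1},{"trans":[400,-260,20],"rot":[0,0,-1.6],"jaw":1},{"trans":[400,-260,20],"rot":[0,0,-1.6],"jaw":1},{"trans":[400,-260,20],"rot":[0,0,-1.6],"jaw":1},{"trans":[400,-260,20],"rot":[0,0,-1.6],"jaw":1},{"trans":[400,-260,20],"rot":[0,0,-1.6],"jaw":1},{"trans":[400,-260,20],"rot":[0,0,-1.6],"jaw":1},{"trans":[400,-260,20],"rot":[0,0,-1.6],"jaw":1},{"trans":[537.5,-353.8,80],"rot":[0,0,-2.044],"jaw":1},{"trans":[537.5,-353.8,80],"rot":[0,0,-2.044],"jaw":1},{"trans":[537.5,-353.8,80],"rot":[0,0,-2.044],"jaw":1},{"trans":[537.5,-353.8,80],"rot":[0,0,-2.044],"jaw":1},{"trans":[537.5,-353.8,80],"rot":[0,0,-2.044],"jaw":1},{"trans":[537.5,-353.8,80],"rot":[0,0,-2.044],"jaw":1},{"trans":[537.5,-353.8,80],"rot":[0,0,-2.044],"jaw":1},{"trans":[537.5,-353.8,80],"rot":[0,0,-2.044],"jaw":1},{"trans":[537.5,-353.8,80],"rot":[0,0,-2.044],"jaw":1},{"trans":[537.5,-353.8,80],"rot":[0,0,-2.044],"jaw":1}]'; python3 - <<'E'
from h import *
plan([.557,.088,.17],.975)
m=env.camera_model("wrist"); cv2.imwrite("pics/w1.png",env.capture("wrist"))
import pickle; pickle.dump(m,open("w1.pkl","wb")); print(m)
E
```

```text
t: 2.0
position: [0.5572, 0.0864, 0.171]
orientation: [[0.563, 0.827, 0.001], [0.827, -0.563, 0.0], [0.001, 0.001, -1.0]]
wrist_force: [-0.3, -0.5, -0.5]
opening: 0.999
gripper_force: 0.0
shift [ 0.0012 -0.0011  0.001 ] rv [ 0.0007 -0.0006 -0.0018] dyaw 0.002 dist 0.002
{'fx': 384.4499529234675, 'fy': 384.4499529234675, 'cx': 316.40016386943216, 'cy': 236.0397856772435, 'rvec': array([-2.73897397,  0.84536498,  0.12095436]), 'tvec': array([-0.41245064,  0.35558104,  0.4110982 ])}
```

View pics/w1.png

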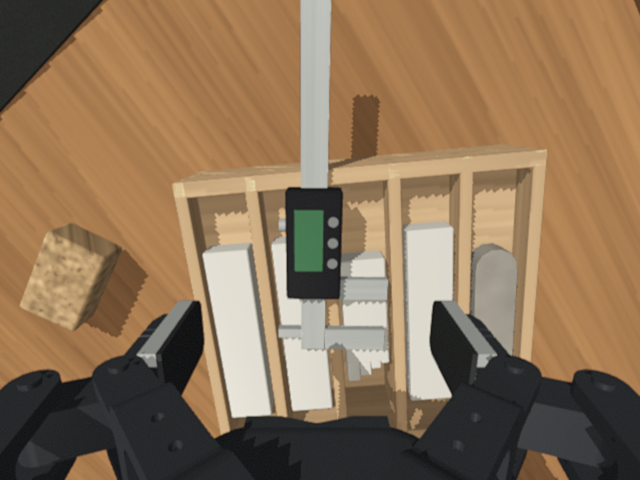

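The wrist view shows the head at (287–341, 188–298), with the beam running straight up the image. The broken bar's nose edge is at about (352–382, 252), and the far wall of its slot is at about row 178.

```bash
python3 - <<'E'
from h import *
import pickle; m=pickle.load(open("w1.pkl","rb"))
H=ray("w",[[287,188],[341,190],[340,298],[288,296]],.074,m); print("head",H.mean(0))
b=ray("w",[[315,5],[315,180]],.065,m); d=b[0]-b[1]; print("yaw beam",np.arctan2(d[1],d[0]), np.linalg.norm(H[1]-H[0]),np.linalg.norm(H[2]-H[1]))
C=ray("w",[[175,186],[545,152]],.06,m); print("tray TL,TR corners",C); d=C[1]-C[0];print(np.arctan2(d[1],d[0])-np.pi/2,np.linalg.norm(d))
yaw=-2.0755;T=np.array([np.cos(yaw),np.sin(yaw)]);N=np.array([-T[1],T[0]]);c=np.array([.5533,.0185])
print("origin from corners",C.mean(0)[:2]+.104*T)
for n,p,z in [("noseR",[381,252],.058),("nose2",[352,256],.058),("div",[389,300],.06),("tail",[386,362],.058)]:
    q=ray("w",[p],z,m)[0,:2];print(n,(q-c)@T,(q-c)@N)
plan(list(H.mean(0)[:2])+[.081],.97)
E
```

```text
head [0.55729847 0.08761359 0.074     ]
yaw beam 0.9710824735993917 0.03118530357134798 0.06823290495707467
tray TL,TR corners [[0.50589669 0.16336135 0.06      ]
 [0.70176502 0.05441395 0.06      ]]
-2.0784083592603726 0.22412928646282493
origin from corners [0.55354185 0.0178546 ]
noseR -0.048679791293480094 0.01234953629903806
nose2 -0.04770622193108244 -0.0065800241970347464
div -0.01503545886801553 0.015800699670161046
tail 0.03398108047688707 0.012030839847779501
shift [ 0.0008 -0.0006  0.0899] rv [ 0.0006 -0.0005  0.0035] dyaw -0.004 dist 0.09
```

In the tool's units: 0.088 m is 88, 0.07 m is 70.

```bash
python3 jog.py '[{"trans":[0,0,40],"jaw":1},{"trans":[0,0,70],"jaw":1},{"trans":[1,0,88],"jaw":1},{"trans":[1,0,88],"jaw":1},{"trans":[1,0,88],"jaw":0.3},{"trans":[1,0,88],"jaw":0.2},{"trans":[1,0,88],"jaw":0.2},{"trans":[1,0,88],"jaw":0.2},{"trans":[1,0,88],"jaw":0.2},{"trans":[1,0,88],"jaw":0.2}]' 40; python3 -c "
from h import *
cv2.imwrite('pics/s2.png',env.capture('side')[180:360,200:440].repeat(3,0).repeat(3,1))"
```

```text
t: 3.05
position: [0.5588, 0.0884, 0.0838]
orientation: [[0.561, 0.828, 0.003], [0.828, -0.561, 0.001], [0.002, 0.002, -1.0]]
wrist_force: [-0.7, -0.2, 6.6]
opening: 0.384
gripper_force: 40.4
```

View pics/s2.png

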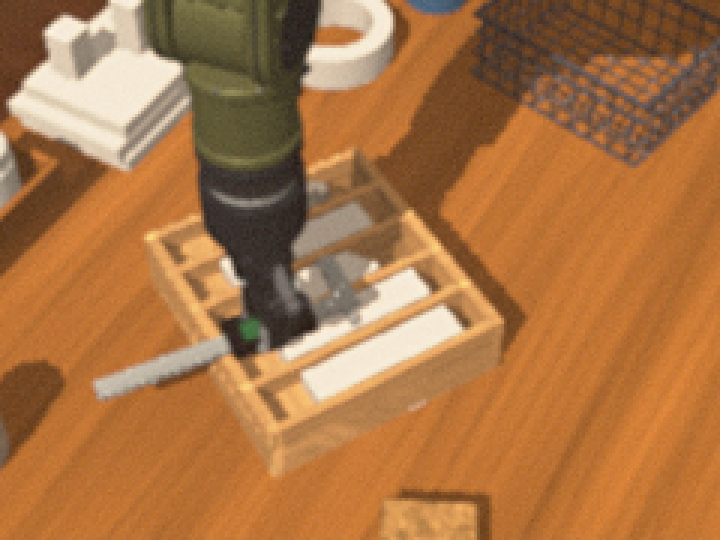

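The caliper is gripped at an opening of 33 mm. Next I'll lift it.

```bash
python3 jog.py '[{"trans":[0,0,-15],"jaw":0.2},{"trans":[0,0,-40],"jaw":0.2},{"trans":[0,0,-80],"jaw":0.2},{"trans":[0,0,-110],"jaw":0.2},{"trans":[0,0,-110],"jaw":0.2},{"trans":[0,0,-110],"jaw":0.2}]' 60; python3 -c "
from h import *
plan([.432,.358,.19],.1)
cv2.imwrite('pics/w3.png',env.capture('wrist'))"
```

```text
t: 3.7
position: [0.5581, 0.0882, 0.1927]
orientation: [[0.561, 0.828, 0.001], [0.828, -0.561, 0.0], [0.001, 0.001, -1.0]]
wrist_force: [-0.3, 0.9, -2.7]
opening: 0.379
gripper_force: 59.9
shift [ 0.1525 -0.2558  0.0025] rv [ 6.000e-04 -1.200e-03  8.748e-01] dyaw -0.875 dist 0.298
```

View pics/w3.png

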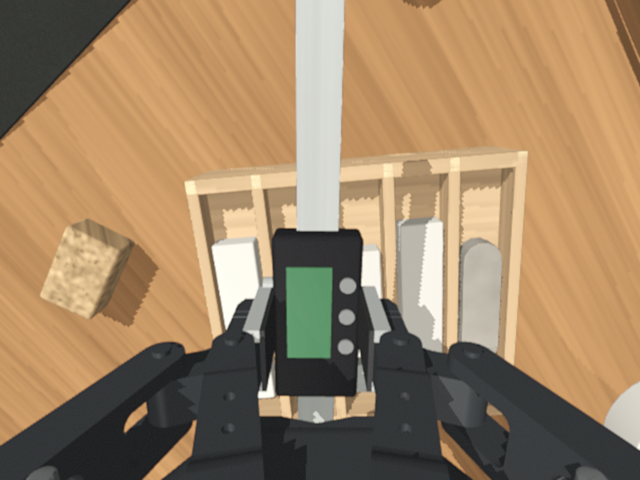

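The wrist view shows the caliper held level, with the head at (275–360, 230–395). Now I'll carry it to the mat.

In the tool's units: -0.256 m is -256, -0.23 m is -230, 0.875 rad is 3.5.

```bash
python3 jog.py '[{"trans":[15,-25,0],"rot":[0,0,0.36],"jaw":0.2},{"trans":[30,-51,0],"rot":[0,0,0.7],"jaw":0.2},{"trans":[46,-77,0],"rot":[0,0,1.04],"jaw":0.2},{"trans":[61,-102,0],"rot":[0,0,1.4],"jaw":0.2},{"trans":[76,-128,0],"rot":[0,0,1.76],"jaw":0.2},{"trans":[92,-154,0],"rot":[0,0,2.1],"jaw":0.2},{"trans":[107,-180,0],"rot":[0,0,2.44],"jaw":0.2},{"trans":[122,-205,0],"rot":[0,0,2.8],"jaw":0.2},{"trans":[138,-230,0],"rot":[0,0,3.16],"jaw":0.2},{"trans":[152.5,-256,0],"rot":[0,0,3.5],"jaw":0.2},{"trans":[152.5,-256,0],"rot":[0,0,3.5],"jaw":0.2},{"trans":[152.5,-256,40],"rot":[0,0,3.5],"jaw":0.2},{"trans":[152.5,-256,80],"rot":[0,0,3.5],"jaw":0.2},{"trans":[152.5,-256,110],"rot":[0,0,3.5],"jaw":0.2},{"trans":[152.5,-256,130],"rot":[0,0,3.5],"jaw":0.2},{"trans":[152.5,-256,145],"rot":[0,0,3.5],"jaw":0.2},{"trans":[152.5,-256,145],"rot":[0,0,3.5],"jaw":0.2},{"trans":[152.5,-256,145],"rot":[0,0,3.5],"jaw":0.2}]'; python3 -c "
from h import *
plan([.432,.358,.028],.1)"
```

```text
t: 5.55
position: [0.4839, 0.0936, 0.0933]
orientation: [[0.986, 0.166, -0.013], [0.166, -0.985, 0.04], [-0.006, -0.041, -0.999]]
wrist_force: [-0.1, 0.3, -2.2]
opening: 0.378
gripper_force: 60.1
shift [-0.0068 -0.2664  0.0764] rv [-0.0409  0.0074  0.0669] dyaw -0.067 dist 0.277
```

```bash
python3 -c "
from h import *
s=env.observe();print(s['joints'],s['joint_velocities'],s['position'],s['wrist_force'],s['torque'])"
```

```text
[ 0.16599818  0.33435134 -0.47874807  0.76379057  0.04108632  3.14058669] [-0.00241283  0.0789931  -0.18980885 -0.28860798  0.00086717  0.00080879] [0.48389837 0.09362476 0.09330545] [-0.11109174  0.30884555 -2.22622393] [-5.24970417e-02 -3.45567824e-02 -9.78566321e-05]
```
j6 at limit 3.14. So tool yaw = ?: j1=.166, yaw=.167, j6=3.14=>yaw = j1 - j6 + π. (Initially: -1.107-1.571+3.14=0.464 ✓.) Right. So j6 = j1+π-yaw. Range: need j6≤3.14 → yaw ≥ j1. Ideal: at placing j1=.69 → yaw ≥ .69; j6 with yaw .97: 2.86. OK place caliper with yaw ~0.97 (no rotation): beam beyond mat. Or rotate the other way: yaw .1+π = 3.24: j6=.59: rotation +2.27 from original. That puts beam pointing toward -x (robot). Takes 15+ rows; fine. Sandning block at (.377,.154), mat at y .36: fine. Alternatively yaw 0.97 with head at mat such that everything flat: beam end at head+.14*(.565,.825). Overhang: flat anyhow as it rests on head/beam. Would beam be coplanar with the head bottom? fine. COM near head. Jaws at -75. Flat either way. Choose yaw 0.97... but overhang fine; head at (.45,.34): jaws end: (.45,.34)-.075*(.565,.825)=(.408,.278), within mat about (mat near edge y ~ .29 at x .4) minor. Bottle at (.66,.40): beam end (.53,.456). OK.

Joint 6 reached its limit, because its angle is j1 + π − yaw. The caliper is still held, so I'll raise it and place it at its original yaw of about 0.97.

In the tool's units: -0.1 m is -100, -0.07 m is -70, -0.4 rad is -1.6.

```bash
python3 jog.py '[{"trans":[0,0,-30],"jaw":0.2},{"trans":[0,0,-70],"jaw":0.2},{"trans":[0,0,-100],"rot":[-0.16,0.028,-0.4],"jaw":0.2},{"trans":[0,0,-100],"rot":[-0.16,0.028,-1],"jaw":0.2},{"trans":[0,0,-100],"rot":[-0.16,0.028,-1.6],"jaw":0.2},{"trans":[0,0,-100],"rot":[-0.16,0.028,-1.6],"jaw":0.2}]'; python3 -c "
from h import *
plan([.45,.345,.19],.97)"
```

```text
t: 6.15
position: [0.4862, 0.0902, 0.195]
orientation: [[0.843, 0.537, 0.011], [0.537, -0.843, 0.006], [0.012, 0.001, -1.0]]
wrist_force: [0.1, -0.2, -2.0]
opening: 0.379
gripper_force: 60.6
shift [ 0.1062 -0.2344  0.006 ] rv [ 0.0037 -0.0119 -0.4029] dyaw 0.403 dist 0.257
```

In the tool's units: -0.234 m is -234, -0.2 m is -200, -0.403 rad is -1.612.

```bash
python3 jog.py '[{"trans":[15,-33,0],"rot":[0,-0.02,-0.32],"jaw":0.2},{"trans":[30,-67,0],"rot":[0,-0.04,-0.68],"jaw":0.2},{"trans":[45,-100,0],"rot":[0,-0.048,-1],"jaw":0.2},{"trans":[60,-134,0],"rot":[0,-0.048,-1.28],"jaw":0.2},{"trans":[75,-167,0],"rot":[0,-0.048,-1.612],"jaw":0.2},{"trans":[90,-200,0],"rot":[0.012,-0.048,-1.612],"jaw":0.2},{"trans":[106,-234,5],"rot":[0.012,-0.048,-1.612],"jaw":0.2},{"trans":[106,-234,5],"rot":[0.012,-0.048,-1.612],"jaw":0.2},{"trans":[106,-234,5],"rot":[0.012,-0.048,-1.612],"jaw":0.2}]'; python3 -c "
from h import *
plan([.45,.345,.028],.97)"
```

```text
t: 7.05
position: [0.4498, 0.3447, 0.1903]
orientation: [[0.566, 0.825, -0.0], [0.825, -0.566, -0.003], [-0.002, 0.001, -1.0]]
wrist_force: [-0.5, -0.0, -1.3]
opening: 0.376
gripper_force: 60.6
shift [ 0.0007 -0.0003  0.1623] rv [ 0.0013  0.0022 -0.0004] dyaw 0.0 dist 0.162
```

```bash
python3 jog.py '[{"trans":[0,0,40],"jaw":0.2},{"trans":[0,0,80],"jaw":0.2},{"trans":[0,0,115],"jaw":0.2},{"trans":[0,0,140],"rot":[0.004,0.008,0],"jaw":0.2},{"trans":[0,0,155],"rot":[0.004,0.008,0],"jaw":0.2},{"trans":[0,0,160],"rot":[0.004,0.008,0],"jaw":0.2},{"trans":[0,0,162],"rot":[0.004,0.008,0],"jaw":0.2},{"trans":[0,0,162],"rot":[0.004,0.008,0],"jaw":0.2}]' ; python3 -c "
from h import *
plan([.45,.345,.028],.97)"
```

```text
t: 7.85
position: [0.4516, 0.3442, 0.0304]
orientation: [[0.566, 0.824, 0.003], [0.824, -0.566, 0.002], [0.004, 0.001, -1.0]]
wrist_force: [0.4, 0.8, -2.1]
opening: 0.376
gripper_force: 60.6
shift [-0.0003 -0.0018  0.0024] rv [ 0.0011 -0.0035 -0.0013] dyaw 0.001 dist 0.003
```

In the tool's units: 0.003 m is 3, 0.002 m is 2.

```bash
python3 jog.py '[{"trans":[0,0,1],"jaw":0.2},{"trans":[0,0,2],"jaw":0.2},{"trans":[0,0,3],"jaw":0.2},{"trans":[0,0,3],"jaw":0.2}]'
```

```text
t: 8.25
position: [0.4512, 0.3447, 0.027]
orientation: [[0.565, 0.825, 0.003], [0.825, -0.565, 0.002], [0.003, 0.001, -1.0]]
wrist_force: [0.1, -0.1, -1.9]
opening: 0.374
gripper_force: 60.7
```

In the tool's units: 0.002 m is 2, 0.001 m is 1.

```bash
python3 jog.py '[{"trans":[0,0,1],"jaw":0.2},{"trans":[0,0,2],"jaw":0.2},{"trans":[0,0,2],"jaw":0.2}]'; python3 jog.py '[{"trans":[0,0,1],"jaw":0.2},{"trans":[0,0,1],"jaw":0.2}]'
```

```text
t: 8.55
position: [0.4512, 0.3446, 0.0269]
orientation: [[0.565, 0.825, 0.003], [0.825, -0.565, 0.003], [0.004, 0.001, -1.0]]
wrist_force: [-3.8, -3.4, 13.4]
opening: 0.381
gripper_force: 62.3
t: 8.75
position: [0.4512, 0.3446, 0.0268]
orientation: [[0.565, 0.825, 0.003], [0.825, -0.565, 0.003], [0.004, 0.001, -1.0]]
wrist_force: [-4.0, -4.1, 19.9]
opening: 0.376
gripper_force: 63.1
```

The caliper is in contact with the mat, so I'll let go and retreat.

In the tool's units: -0.16 m is -160, -0.14 m is -140.

```bash
python3 jog.py '[{"trans":[0,0,-2],"jaw":0.38},{"trans":[0,0,-2],"jaw":0.45},{"trans":[0,0,-2],"jaw":0.6},{"trans":[0,0,-2],"jaw":0.8},{"trans":[0,0,-2],"jaw":0.8},{"trans":[0,0,-20],"jaw":0.9},{"trans":[0,0,-60],"jaw":0.9},{"trans":[0,0,-100],"jaw":0.9},{"trans":[0,0,-140],"jaw":0.9},{"trans":[0,0,-160],"jaw":0.9}]'; python3 -c "
from h import *
plan([.45,.345,.2],.97);print(env.observe()['joints'])
a=env.capture('top');cv2.imwrite('pics/top4.png',a)
cv2.imwrite('pics/c4.png',cv2.resize(a[150:320,90:350],(780,510),interpolation=cv2.INTER_CUBIC))"
```

```text
t: 9.75
position: [0.4521, 0.3452, 0.1874]
orientation: [[0.565, 0.825, 0.006], [0.825, -0.565, 0.005], [0.008, 0.002, -1.0]]
wrist_force: [0.3, 1.3, 0.6]
opening: 0.899
gripper_force: 0.0
shift [-0.0013 -0.0016 -0.0126] rv [ 0.0024 -0.0076  0.0001] dyaw -0.0 dist 0.013
[ 6.52091879e-01  3.61223173e-01 -1.58647606e-01  1.04291457e+00
  1.18414806e-04  2.82358584e+00]
```

View pics/c4.png

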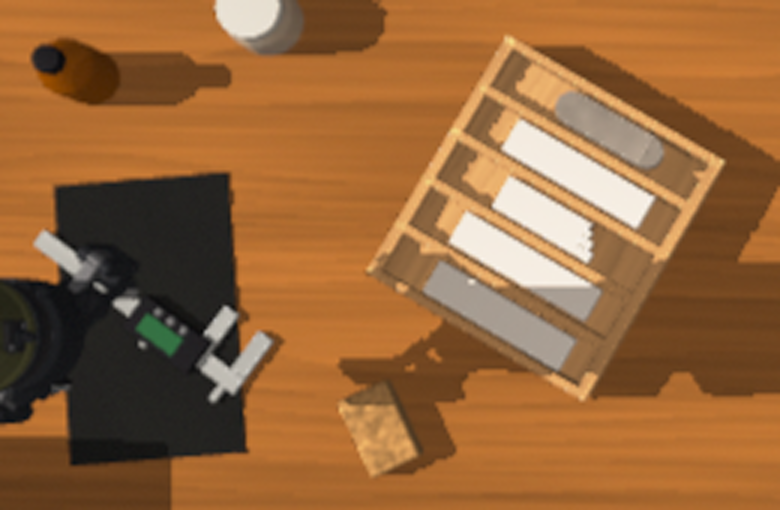

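The caliper lies on the mat with its head at about crop (165,338), well inside the edges. The broken bar is now in full view, with nose corners at (510,178) and (493,208).

```bash
python3 - <<'E'
from h import *
f=lambda p:np.array(p)/3+[90,150]-0.33
C=ray("top",f([[510,38],[722,160],[585,398],[370,270]]),.06); c=C.mean(0)[:2]; print(c)
c=(c+[.5535,.0179]+[.5533,.0185])/3
yaw=-2.0765;T=np.array([np.cos(yaw),np.sin(yaw)]);N=np.array([-T[1],T[0]])
q=ray("top",f([[510,178],[493,208]]),.058)[:,:2]-c; print("nose corners",[(a@T,a@N) for a in q])
g=c+T*-.066; print("c",c,"push start",g); plan([*g,.2],2.636); plan([*g,.066],2.636)
E
```

```text
[0.55350647 0.01869022]
nose corners [(np.float64(-0.042474999276943204), np.float64(0.0117013231751525)), (np.float64(-0.04201711852587224), np.float64(-0.016617670483385177))]
c [0.55343549 0.01836341] push start [0.58540742 0.07610244]
shift [-0.1478  0.2617 -0.0111] rv [ 0.0121 -0.0056 -1.6659] dyaw 1.666 dist 0.301
shift [-0.1493  0.2612  0.1229] rv [ 0.0121 -0.0056 -1.6659] dyaw 1.666 dist 0.325
```

In the tool's units: 0.262 m is 262, 0.24 m is 240, -1.666 rad is -6.664.

```bash
python3 jog.py '[{"trans":[-12,22,-10],"rot":[0,0,-0.56],"jaw":0},{"trans":[-24,43,-10],"rot":[0,0,-1.12],"jaw":0},{"trans":[-37,65,-10],"rot":[0,0,-1.68],"jaw":0},{"trans":[-50,87,-10],"rot":[0,0,-2.24],"jaw":0},{"trans":[-62,109,-10],"rot":[0,0,-2.8],"jaw":0},{"trans":[-74,131,-10],"rot":[0,0,-3.36],"jaw":0},{"trans":[-86,153,-10],"rot":[0,0,-3.92],"jaw":0},{"trans":[-100,175,-10],"rot":[0,0,-4.48],"jaw":0},{"trans":[-110,196,-10],"rot":[0,0,-5.04],"jaw":0},{"trans":[-123,218,-10],"rot":[0,0,-5.6],"jaw":0},{"trans":[-135,240,-10],"rot":[0,0,-6.16],"jaw":0},{"trans":[-148,262,-10],"rot":[0.048,-0.024,-6.664],"jaw":0},{"trans":[-148,262,-10],"rot":[0.048,-0.024,-6.664],"jaw":0},{"trans":[-148,262,-10],"rot":[0.048,-0.024,-6.664],"jaw":0},{"trans":[-148,262,-10],"rot":[0.048,-0.024,-6.664],"jaw":0}]' 30; python3 -c "
from h import *
yaw=-2.0765;T=np.array([np.cos(yaw),np.sin(yaw)])
g=np.array([.5534,.0184])-.068*T
plan([*g,.066],2.636)
m=env.camera_model('wrist');cv2.imwrite('pics/w5.png',env.capture('wrist'))
import pickle;pickle.dump(m,open('w5.pkl','wb'))"
```

```text
t: 11.3
position: [0.5825, 0.0746, 0.193]
orientation: [[-0.875, 0.485, -0.008], [0.485, 0.875, -0.005], [0.004, -0.009, -1.0]]
wrist_force: [-0.0, 1.1, -0.4]
opening: -0.0
gripper_force: 0.0
shift [-0.0023  0.0058  0.1269] rv [-0.0087 -0.0045 -0.0003] dyaw 0.0 dist 0.127
```

View pics/w5.png

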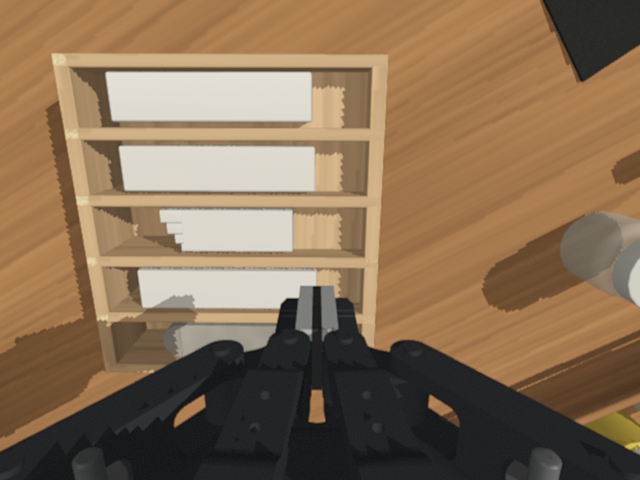

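The wrist view shows the broken bar's nose edge at column 292 (rows 209–251). The middle slot's dividers are near rows 201 and 262, and the wall's inner edge is at column 366.

```bash
python3 -c "
from h import *
import pickle;m=pickle.load(open('w5.pkl','rb'))
yaw=-2.0765;T=np.array([np.cos(yaw),np.sin(yaw)]);N=np.array([-T[1],T[0]]);c=np.array([.5534,.0184])
for n,p,z in [('nose',[292,209],.058),('nose',[293,251],.058),('wall',[366,235],.06),('div up lo',[300,207],.06),('div dn up',[300,257],.06),('div up top',[300,196],.06),('div dn bot',[300,266],.06)]:
    q=ray('w',[p],z,m)[0,:2]-c;print(n,q@T,q@N)
print(proj('w',[.5825,.0746,.174],m))
"
```

```text
nose -0.04510109435283556 -0.01659223319127463
nose -0.04523774130402227 0.013794540612733589
wall -0.09629846090948133 0.0013577064148865246
div up lo -0.05072573640595979 -0.018412439372661217
div dn up -0.050254640986746694 0.017588404247843244
div up top -0.050824770833161934 -0.025980593893685764
div dn bot -0.050166002448354036 0.024362110867096692
[[317.3436386  304.28926985]]
```

In the tool's units: -0.002 m is -2, 0.09 m is 90, -0.009 rad is -0.036.

```bash
python3 jog.py '[{"trans":[-2,8,30],"rot":[-0.036,-0.016,0],"jaw":0},{"trans":[-2,8,60],"rot":[-0.036,-0.016,0],"jaw":0},{"trans":[-2,8,80],"rot":[-0.036,-0.016,0],"jaw":0},{"trans":[-2,8,90],"rot":[-0.036,-0.016,0],"jaw":0},{"trans":[-2,8,90],"rot":[-0.036,-0.016,0],"jaw":0}]'; python3 -c "
from h import *
yaw=-2.0765;T=np.array([np.cos(yaw),np.sin(yaw)])
plan([*(np.array([.5534,.0184])-.070*T),.066],2.636)"
```

```text
t: 11.85
position: [0.5867, 0.08, 0.1022]
orientation: [[-0.875, 0.484, -0.002], [0.484, 0.875, -0.0], [0.002, -0.001, -1.0]]
wrist_force: [-0.3, -0.4, -0.3]
opening: -0.001
gripper_force: 0.0
shift [-0.0008 -0.      0.0362] rv [-0.0012 -0.0018  0.0009] dyaw -0.001 dist 0.036
```

```bash
python3 jog.py '[{"trans":[-1,0,10],"jaw":0},{"trans":[-1,0,20],"jaw":0},{"trans":[-1,0,28],"jaw":0},{"trans":[-1,0,34],"jaw":0},{"trans":[-1,0,36],"jaw":0},{"trans":[-1,0,36],"jaw":0}]'
```

```text
t: 12.45
position: [0.5888, 0.0789, 0.0671]
orientation: [[-0.875, 0.484, 0.0], [0.484, 0.875, 0.0], [-0.0, 0.0, -1.0]]
wrist_force: [0.5, 0.2, -0.2]
opening: -0.002
gripper_force: 0.0
```

In the tool's units: -0.035 m is -35, -0.033 m is -33.

```bash
python3 jog.py '[{"trans":[0,-3,0],"jaw":0},{"trans":[0,-6,0],"jaw":0},{"trans":[0,-9,0],"jaw":0},{"trans":[0,-11,0],"jaw":0},{"trans":[0,-13,0],"jaw":0},{"trans":[0,-15,0],"jaw":0},{"trans":[0,-17,0],"jaw":0},{"trans":[0,-19,0],"jaw":0},{"trans":[0,-21,0],"jaw":0},{"trans":[0,-23,0],"jaw":0},{"trans":[0,-25,0],"jaw":0},{"trans":[0,-27,0],"jaw":0},{"trans":[0,-29,0],"jaw":0},{"trans":[0,-31,0],"jaw":0},{"trans":[0,-33,0],"jaw":0},{"trans":[0,-35,0],"jaw":0},{"trans":[0,-35,0],"jaw":0}]'; python3 -c "
from h import *
a=env.capture('side');b=env.capture('top')
cv2.imwrite('pics/sd6.png',np.hstack([cv2.resize(a[220:340,240:380],(420,360),interpolation=cv2.INTER_CUBIC),cv2.resize(b[160:285,210:335],(360,360),interpolation=cv2.INTER_CUBIC)]))"
```

```text
t: 14.15
position: [0.572, 0.0481, 0.0675]
orientation: [[-0.875, 0.484, 0.001], [0.484, 0.875, -0.0], [-0.001, 0.0, -1.0]]
wrist_force: [0.0, 0.0, 0.5]
opening: -0.001
gripper_force: 0.3
```

View pics/sd6.png

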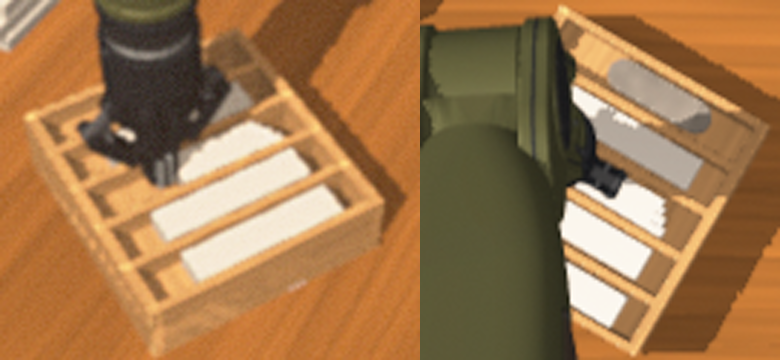

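The left panel shows the finger behind the nose, and the right panel shows the tail advanced well past the lip and still level. I'll push on in small steps and measure the white blob each time.

```bash
cat >> h.py <<'E'
def blob():
    yaw=-2.0765;T=np.array([np.cos(yaw),np.sin(yaw)]);N=np.array([-T[1],T[0]]);c=np.array([.5534,.0184])
    for n,z in(("top",.058),("side",.06)):
        im=env.capture(n); hsv=cv2.cvtColor(im,cv2.COLOR_BGR2HSV)
        v,u=np.nonzero((hsv[:,:,1]<60)&(hsv[:,:,2]>110)); k=(u>180)&(u<400)&(v>140)&(v<350)
        uv=np.c_[u,v][k]; q=ray(n,uv,z)[:,:2]-c; x=q@T;y=q@N
        if n=="top": s=(abs(y)<.014)&(abs(x)<.09)
        else: s=(y>-.015)&(y<.03)&(abs(x)<.09)
        print(n,s.sum(),np.percentile(x[s],[1,50,99]).round(4) if s.any() else "", "y",np.percentile(y[s],[2,98]).round(4) if s.any() else "")
E
python3 -c "
from h import *
blob()"; python3 jog.py '[{"trans":[0,-2,0],"jaw":0},{"trans":[0,-4,0],"jaw":0},{"trans":[0,-5.5,0],"jaw":0},{"trans":[0,-7,0],"jaw":0},{"trans":[0,-8.5,0],"jaw":0},{"trans":[0,-10,0],"jaw":0},{"trans":[0,-10,0],"jaw":0}]'; python3 -c "
from h import *
blob()"
```

```text
top 228 [-0.0111  0.0382  0.0679] y [-0.0137  0.0117]
side 290 [-0.041   0.0154  0.0609] y [-0.0144  0.0286]
t: 15.05
position: [0.5671, 0.0394, 0.0675]
orientation: [[-0.875, 0.484, 0.001], [0.484, 0.875, -0.0], [-0.001, 0.0, -1.0]]
wrist_force: [-0.1, -0.6, 0.6]
opening: -0.002
gripper_force: 0.1
top 227 [-0.001   0.0483  0.0779] y [-0.0137  0.0116]
side 292 [-0.0613  0.0222  0.0695] y [-0.0145  0.0285]
```

```bash
python3 jog.py '[{"trans":[0,-1.5,0],"jaw":0},{"trans":[0,-3,0],"jaw":0},{"trans":[0,-4,0],"jaw":0},{"trans":[0,-4,0],"jaw":0},{"trans":[0,-4,0],"jaw":0}]'; python3 -c "
from h import *
blob()"; python3 jog.py '[{"trans":[0,-1,0],"jaw":0},{"trans":[0,-2,0],"jaw":0},{"trans":[0,-3,0],"jaw":0},{"trans":[0,-3,0],"jaw":0},{"trans":[0,-3,0],"jaw":0}]'; python3 -c "
from h import *
blob()"
```

```text
t: 15.65
position: [0.5653, 0.0361, 0.0675]
orientation: [[-0.875, 0.484, 0.001], [0.484, 0.875, 0.0], [-0.001, 0.0, -1.0]]
wrist_force: [0.4, 0.0, -0.1]
opening: -0.005
gripper_force: 0.2
top 225 [0.0023 0.0518 0.0813] y [-0.0137  0.0116]
side 289 [-0.0614  0.0267  0.0755] y [-0.0146  0.0286]
t: 16.25
position: [0.5638, 0.0334, 0.0675]
orientation: [[-0.875, 0.484, 0.001], [0.484, 0.875, 0.0], [-0.001, 0.0, -1.0]]
wrist_force: [-0.0, 1.2, 0.2]
opening: -0.003
gripper_force: 0.4
top 225 [0.0067 0.055  0.0834] y [-0.0137  0.0116]
side 290 [-0.0614  0.0295  0.0788] y [-0.0146  0.0286]
```

```bash
for i in 1 2; do python3 jog.py '[{"trans":[0,-1,0],"jaw":0},{"trans":[0,-2,0],"jaw":0},{"trans":[0,-2,0],"jaw":0},{"trans":[0,-2,0],"jaw":0}]' | grep -E "pos|wrist"; python3 -c "
from h import *
blob()"; done
```

```text
position: [0.5629, 0.0317, 0.0675]
wrist_force: [0.3, 0.8, 0.3]
top 220 [0.0078 0.0563 0.0845] y [-0.0136  0.0116]
side 294 [-0.06    0.0299  0.0796] y [-0.0145  0.0286]
position: [0.5619, 0.0299, 0.0675]
wrist_force: [-0.4, 0.9, 1.3]
top 220 [0.0121 0.0587 0.0868] y [-0.0136  0.0118]
side 291 [-0.0614  0.0314  0.0809] y [-0.0146  0.0285]
```

```bash
for i in 1 2; do python3 jog.py '[{"trans":[0,-1,0],"jaw":0},{"trans":[0,-2,0],"jaw":0},{"trans":[0,-2,0],"jaw":0},{"trans":[0,-2,0],"jaw":0}]' | grep -E "pos|wrist"; python3 -c "
from h import *
blob()"; done
```

```text
position: [0.561, 0.0282, 0.0675]
wrist_force: [0.4, 0.5, 0.7]
top 218 [0.0133 0.0609 0.0879] y [-0.0136  0.0116]
side 280 [-0.0614  0.0349  0.0816] y [-0.0146  0.0286]
position: [0.5613, 0.0274, 0.0678]
wrist_force: [2.6, 4.3, 0.0]
top 220 [0.0155 0.0611 0.0879] y [-0.0136  0.0119]
side 294 [-0.0613  0.0328  0.083 ] y [-0.0145  0.0286]
```

```bash
python3 jog.py '[{"trans":[0,4,0],"jaw":0},{"trans":[0,10,0],"jaw":0},{"trans":[0,15,0],"jaw":0},{"trans":[0,15,0],"jaw":0},{"trans":[0,15,0],"jaw":0},{"trans":[0,15,0],"jaw":0}]' | grep -E "pos|wrist"; python3 -c "
from h import *
blob()
a=env.capture('side');b=env.capture('top');w=env.capture('wrist')
cv2.imwrite('pics/sd7.png',np.hstack([cv2.resize(a[230:320,270:370],(400,360),interpolation=cv2.INTER_CUBIC),cv2.resize(w[80:400,160:480],(360,360))]))"
```

```text
position: [0.567, 0.0395, 0.0673]
wrist_force: [-0.4, -1.4, -0.8]
top 278 [0.004  0.0545 0.0877] y [-0.0136  0.0121]
side 297 [-0.0613  0.0321  0.083 ] y [-0.0145  0.0282]
```

View pics/sd7.png

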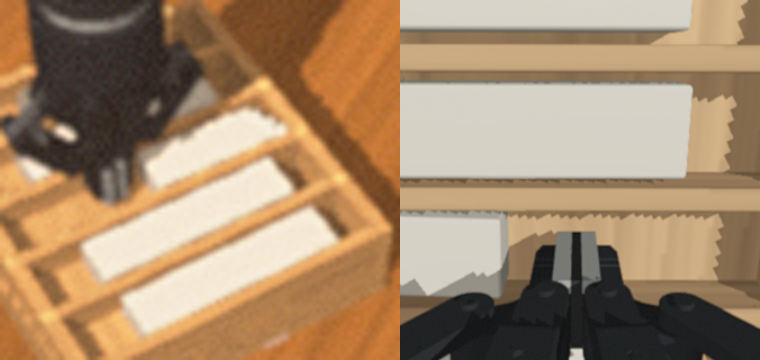

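The side panel shows the bar near the lip with its nose corner at (150,165). The wrist panel shows its nose edge at column 505. The tilt is unclear from this, so I'll measure the nose height by triangulation.

```bash
python3 - <<'E'
from h import *
yaw=-2.0765;T=np.array([np.cos(yaw),np.sin(yaw)]);N=np.array([-T[1],T[0]]);c=np.array([.5534,.0184])
# brightness profile along slot centreline, projected at z=.058 in each view
xs=np.arange(-.03,.1,.003)
for n in("top","side","wrist"):
    m=env.camera_model(n);im=env.capture(n);g=cv2.GaussianBlur(im,(3,3),0)
    for y in(0,.008,-.008):
        P=np.array([[*(c+x*T+y*N),.058] for x in xs]);uv=proj(n,P,m)
        print(n,y,[ (int(cv2.cvtColor(g[int(v):int(v)+1,int(u):int(u)+1],cv2.COLOR_BGR2HSV)[0,0,1]),int(g[int(v),int(u)].max())) if 0<=u<640 and 0<=v<480 else None for u,v in uv])
E
```

```text
top 0 [(99, 49), (99, 49), (93, 52), (91, 53), (90, 48), (81, 44), (59, 39), (65, 39), (70, 40), (0, 31), (7, 35), (5, 49), (4, 58), (4, 61), (4, 63), (4, 62), (4, 58), (4, 59), (4, 70), (7, 74), (20, 113), (21, 222), (15, 251), (14, 251), (13, 251), (13, 251), (13, 251), (13, 251), (13, 251), (13, 251), (13, 251), (13, 251), (13, 251), (13, 251), (13, 251), (13, 251), (14, 250), (17, 246), (23, 235), (51, 200), (78, 180), (125, 174), (134, 224), (132, 242)]
top 0.008 [(90, 54), (80, 48), (68, 41), (68, 41), (83, 46), (65, 43), (52, 44), (38, 40), (7, 35), (18, 29), (19, 27), (15, 34), (5, 48), (5, 48), (8, 62), (4, 59), (7, 39), (5, 51), (10, 49), (4, 58), (27, 125), (30, 169), (23, 222), (29, 210), (22, 230), (18, 245), (22, 236), (15, 248), (18, 246), (14, 249), (14, 250), (16, 249), (13, 250), (17, 246), (16, 250), (15, 248), (26, 233), (53, 201), (105, 172), (135, 163), (139, 163), (138, 181), (134, 230), (130, 243)]
top -0.008 [(97, 89), (95, 51), (96, 48), (96, 48), (96, 48), (94, 49), (95, 51), (98, 52), (88, 52), (83, 49), (52, 49), (32, 89), (12, 63), (21, 98), (13, 76), (2
[... 2579 characters left out ...]
, (18, 212), (19, 212), (19, 212), (18, 212), (18, 212), (18, 212), (18, 212), (19, 212), (19, 212), (19, 212), (19, 212), (18, 214), (104, 155), (102, 158), (104, 157), (104, 155), (101, 156), (94, 201), None]
wrist -0.008 [(13, 121), (11, 97), (9, 56), (11, 121), (102, 140), (103, 141), (103, 143), (102, 150), (93, 203), (88, 208), (22, 173), (18, 213), (18, 213), (19, 214), (19, 213), (19, 213), (18, 213), (19, 213), (18, 213), (19, 213), (18, 213), (19, 213), (18, 213), (18, 212), (19, 213), (18, 212), (18, 212), (19, 213), (18, 213), (19, 213), (19, 213), (18, 212), (18, 212), (19, 213), (19, 213), (19, 213), (21, 196), (20, 201), (20, 202), (22, 195), (98, 154), (105, 156), None, None]
```

Both views place the bar level, with its nose near tray x = 0 and its centre of mass past the lip. Its tail is wedged against the well's end wall, because friction on my finger held the nose down while I pushed. I'll free it by pressing lightly on the top near the tail.

Careful with the scale: shifts go in mm and turns go in units of 0.25 rad. That gives: -0.093 m is -93, -0.065 m is -65.

```bash
python3 -c "
from h import *
yaw=-2.0765;T=np.array([np.cos(yaw),np.sin(yaw)])
plan([*(np.array([.5534,.0184])+.068*T),.1],2.636)"; python3 jog.py '[{"trans":[0,3,-20],"jaw":0},{"trans":[0,3,-45],"jaw":0},{"trans":[0,-30,-45],"jaw":0},{"trans":[0,-65,-45],"jaw":0},{"trans":[0,-93,-45],"jaw":0},{"trans":[0,-93,-45],"jaw":0},{"trans":[0,-93,-45],"jaw":0}]'; python3 -c "
from h import *
yaw=-2.0765;T=np.array([np.cos(yaw),np.sin(yaw)])
plan([*(np.array([.5534,.0184])+.068*T),.078],2.636);blob()"
```

```text
shift [ 0.0019 -0.0932 -0.0326] rv [0.0006 0.0008 0.    ] dyaw -0.0 dist 0.099
t: 20.05
position: [0.5223, -0.042, 0.1126]
orientation: [[-0.874, 0.485, 0.002], [0.485, 0.874, 0.001], [-0.001, 0.001, -1.0]]
wrist_force: [-0.1, -0.1, 1.0]
opening: 0.002
gripper_force: 0.0
shift [ 0.0021 -0.0001  0.0346] rv [ 0.0013  0.001  -0.0011] dyaw 0.001 dist 0.035
top 0  y 
side 343 [-0.0572  0.0314  0.0837] y [-0.0145  0.0295]
```

In the tool's units: 0.037 m is 37, 0.035 m is 35.

```bash
python3 jog.py '[{"trans":[2,0,15],"jaw":0},{"trans":[2,0,27],"jaw":0},{"trans":[2,0,32],"jaw":0},{"trans":[2,0,35],"jaw":0},{"trans":[2,0,37],"jaw":0},{"trans":[2,0,37],"jaw":0}]' | grep -E 'pos|wrist'; python3 -c "
from h import *
blob()"; python3 jog.py '[{"trans":[0,0,2],"jaw":0},{"trans":[0,0,4],"jaw":0},{"trans":[0,0,4],"jaw":0}]' | grep -E 'pos|wrist'; python3 -c "
from h import *
blob()"
```

```text
position: [0.5207, -0.0407, 0.0754]
wrist_force: [0.2, 0.2, 1.3]
top 0  y 
side 317 [-0.0595  0.0262  0.0834] y [-0.0145  0.0295]
position: [0.5204, -0.0408, 0.0713]
wrist_force: [-0.7, -0.6, 0.1]
top 0  y 
side 303 [-0.0613  0.0224  0.0774] y [-0.0145  0.0295]
```

```bash
python3 jog.py '[{"trans":[0,0,3],"jaw":0},{"trans":[0,0,6],"jaw":0},{"trans":[0,0,8],"jaw":0},{"trans":[0,0,8],"jaw":0}]' | grep -E 'pos|wrist'; python3 -c "
from h import *
blob()";  python3 jog.py '[{"trans":[0,0,-10],"jaw":0},{"trans":[0,0,-30],"jaw":0},{"trans":[0,0,-70],"jaw":0},{"trans":[0,0,-120],"jaw":0},{"trans":[0,50,-120],"jaw":0},{"trans":[0,100,-120],"jaw":0},{"trans":[0,120,-120],"jaw":0},{"trans":[0,120,-120],"jaw":0},{"trans":[0,120,-120],"jaw":0}]' | grep -E 'pos|wrist'; python3 - <<'E'
from h import *
yaw=-2.0765;T=np.array([np.cos(yaw),np.sin(yaw)]);N=np.array([-T[1],T[0]]);c=np.array([.5534,.0184])
xs=np.arange(-.045,.1,.004)
for n,zs in(("side",(.058,.075)),("wrist",(.058,.075))):
    m=env.camera_model(n);im=env.capture(n);cv2.imwrite(f"pics/z_{n}.png",im);g=cv2.GaussianBlur(im,(3,3),0);h=cv2.cvtColor(g,cv2.COLOR_BGR2HSV)
    for z in zs:
        uv=proj(n,np.array([[*(c+x*T),z] for x in xs]),m)
        print(n,z,"".join(("#" if h[int(v),int(u),1]<62 and h[int(v),int(u),2]>185 else "+" if h[int(v),int(u),1]<62 and h[int(v),int(u),2]>120 else ".") if 0<=u<640 and 0<=v<480 else "x" for u,v in uv))
E
```

```text
position: [0.5201, -0.0407, 0.0629]
wrist_force: [0.7, 0.7, 0.7]
top 0  y 
side 238 [-0.0591  0.0224  0.0713] y [-0.0141  0.0295]
position: [0.5779, 0.0641, 0.1835]
wrist_force: [-0.1, -0.4, -0.1]
side 0.058 ..............########+..............
side 0.075 ............#####+...................
wrist 0.058 ..............###+++++++++++.........
wrist 0.075 .............###+++++++++............
```

```bash
python3 - <<'E'
from h import *
yaw=-2.0765;T=np.array([np.cos(yaw),np.sin(yaw)]);N=np.array([-T[1],T[0]]);c=np.array([.5534,.0184])
W=lambda x,z,y=0:[*(c+x*T+y*N),z]
m=env.camera_model("wrist");R=cv2.Rodrigues(m["rvec"])[0]
for name in("wrist","side"):
    mm=env.camera_model(name);im=cv2.imread(f"pics/z_{name}.png");h=cv2.cvtColor(cv2.GaussianBlur(im,(3,3),0),cv2.COLOR_BGR2HSV)
    Rm=cv2.Rodrigues(np.array(mm["rvec"]))[0];C=-Rm.T@mm["tvec"];print(name,"cam in tray",(C[:2]-c)@T,(C[:2]-c)@N,C[2])
    xs=np.arange(-.02,.1,.001)
    for y in ((0,) if name=="wrist" else (0,.006)):
        uv=proj(name,[W(x,.058,y) for x in xs],mm);print(y,[(round(x*1000),int(h[int(v),int(u),1]),int(h[int(v),int(u),2])) for x,(u,v) in list(zip(xs,uv))[22:100:2]])
    for a in(0,20,30,40):
        ca,sa=np.cos(np.radians(a)),np.sin(np.radians(a))
        L=.034/sa if a>=25 else .044 # bar length past the lip (tail side)
        P=[(-(.092-L),0),(-(.092-L),.018),(L-.007,.018)]
        Q=[(.034+s*ca+h_*sa,.04-s*sa+h_*ca) for s,h_ in P]
        Cx,Cz=(C[:2]-c)@T,C[2]
        print(a,"apparent x at z.058: nosebot,nosetop,tailtop",[round(1000*(Cx+(x-Cx)*(.058-Cz)/(z-Cz))) for x,z in Q],np.round(Q[:2],3).tolist())
E
```

```text
wrist cam in tray -0.05083718498672972 -0.07133522923647682 0.3069777447563832
0 [(2, 91, 212), (4, 92, 211), (6, 90, 215), (8, 50, 203), (10, 18, 208), (12, 20, 208), (14, 18, 208), (16, 20, 209), (18, 20, 209), (20, 18, 209), (22, 18, 214), (24, 20, 177), (26, 21, 179), (28, 20, 178), (30, 21, 179), (32, 23, 179), (34, 21, 179), (36, 21, 178), (38, 21, 178), (40, 21, 178), (42, 21, 178), (44, 21, 178), (46, 21, 178), (48, 21, 178), (50, 21, 178), (52, 20, 177), (54, 21, 178), (56, 23, 178), (58, 22, 177), (60, 20, 177), (62, 22, 177), (64, 22, 177), (66, 32, 173), (68, 110, 111), (70, 108, 92), (72, 102, 153), (74, 101, 162), (76, 101, 161), (78, 101, 167)]
0 apparent x at z.058: nosebot,nosetop,tailtop [-16, -14, 71] [[-0.014, 0.04], [-0.014, 0.058]]
20 apparent x at z.058: nosebot,nosetop,tailtop [-11, -2, 68] [[-0.011, 0.056], [-0.005, 0.073]]
30 apparent x at z.058: nosebot,nosetop,tailtop [12, 25, 79] [[0.013, 0.052], [0.022, 0.068]]
40 apparent x at z.058: nosebot,nosetop,tailtop [6, 22, 65] [[0.004, 0.065], [0.016, 0.079]]
side cam in tray -0.32127503537373675 -0.62476700533
[... 906 characters left out ...]
 182), (40, 61, 181), (42, 61, 181), (44, 94, 171), (46, 98, 171), (48, 98, 171), (50, 131, 167), (52, 134, 167), (54, 134, 167), (56, 146, 166), (58, 144, 166), (60, 144, 166), (62, 144, 167), (64, 143, 166), (66, 145, 165), (68, 145, 167), (70, 144, 166), (72, 143, 164), (74, 143, 164), (76, 144, 166), (78, 144, 165)]
0 apparent x at z.058: nosebot,nosetop,tailtop [-20, -14, 71] [[-0.014, 0.04], [-0.014, 0.058]]
20 apparent x at z.058: nosebot,nosetop,tailtop [-12, 1, 69] [[-0.011, 0.056], [-0.005, 0.073]]
30 apparent x at z.058: nosebot,nosetop,tailtop [11, 26, 80] [[0.013, 0.052], [0.022, 0.068]]
40 apparent x at z.058: nosebot,nosetop,tailtop [7, 24, 65] [[0.004, 0.065], [0.016, 0.079]]
```

The measured edges (8/23/66 mm) match a bar tipped to about 40° (6/22/65 predicted), with the nose's upper edge at tray x of about 0.017 and z of about 0.078. It is standing free, so I'll turn the gripper and pluck it.

In the tool's units: 1.571 rad is 6.284.

```bash
python3 jog.py '[{"rot":[0,0,0.6],"jaw":0.7},{"rot":[0,0,1.2],"jaw":0.7},{"rot":[0,0,1.8],"jaw":0.7},{"rot":[0,0,2.4],"jaw":0.7},{"rot":[0,0,3],"jaw":0.7},{"rot":[0,0,3.6],"jaw":0.7},{"rot":[0,0,4.2],"jaw":0.7},{"rot":[0,0,4.8],"jaw":0.7},{"rot":[0,0,5.4],"jaw":0.7},{"rot":[0,0,6],"jaw":0.7},{"rot":[0,0,6.284],"jaw":0.7},{"rot":[0,0,6.284],"jaw":0.7}]'; python3 -c "
from h import *
yaw=-2.0765;T=np.array([np.cos(yaw),np.sin(yaw)])
plan([*(np.array([.5534,.0184])+.016*T),.083],1.065)"
```

```text
t: 23.95
position: [0.5777, 0.0628, 0.1835]
orientation: [[0.486, 0.874, 0.0], [0.874, -0.486, -0.0], [-0.0, 0.0, -1.0]]
wrist_force: [0.2, 0.3, -0.3]
opening: 0.7
gripper_force: 0.0
shift [-0.0666  0.0003  0.1005] rv [ 0.0002  0.0001 -0.0016] dyaw 0.002 dist 0.121
```

In the tool's units: 0.1 m is 100, 0.096 m is 96.

```bash
python3 jog.py '[{"trans":[-30,0,20],"jaw":0.7},{"trans":[-60,0,30],"jaw":0.7},{"trans":[-66,0,60],"jaw":0.7},{"trans":[-66,0,85],"jaw":0.7},{"trans":[-66,0,96],"jaw":0.7},{"trans":[-66,0,100],"jaw":0.7},{"trans":[-66,0,100],"jaw":0.7},{"trans":[-66,0,100],"jaw":0.7}]' 50; python3 -c "
from h import *
yaw=-2.0765;T=np.array([np.cos(yaw),np.sin(yaw)])
plan([*(np.array([.5534,.0184])+.016*T),.083],1.065)"
```

```text
t: 24.75
position: [0.5477, 0.0066, 0.0845]
orientation: [[0.484, 0.875, 0.003], [0.875, -0.484, 0.0], [0.002, 0.002, -1.0]]
wrist_force: [0.5, -0.5, 1.6]
opening: 0.699
gripper_force: 0.0
shift [-0.0029 -0.0007  0.0015] rv [ 0.0025 -0.0016  0.0007] dyaw -0.001 dist 0.003
```

In the tool's units: -0.001 m is -1, 0.001 m is 1.

```bash
python3 jog.py '[{"trans":[-1,0,1],"jaw":0.5},{"trans":[-1,0,1],"jaw":0.3},{"trans":[-1,0,1],"jaw":0.2},{"trans":[-1,0,1],"jaw":0.2},{"trans":[-1,0,1],"jaw":0.2},{"trans":[-1,0,1],"jaw":0.2}]' 50
```

```text
t: 25.35
position: [0.5465, 0.0056, 0.0828]
orientation: [[0.484, 0.875, 0.002], [0.875, -0.484, 0.0], [0.001, 0.002, -1.0]]
wrist_force: [1.6, 0.1, 2.5]
opening: 0.322
gripper_force: 49.2
```

In the tool's units: -0.14 m is -140, -0.11 m is -110.

```bash
python3 jog.py '[{"trans":[0,0,-15],"jaw":0.2},{"trans":[0,0,-35],"jaw":0.2},{"trans":[0,0,-70],"jaw":0.2},{"trans":[0,0,-110],"jaw":0.2},{"trans":[0,0,-140],"jaw":0.2},{"trans":[0,0,-140],"jaw":0.2},{"trans":[0,0,-140],"jaw":0.2}]' 60; python3 - <<'E'
from h import *
b=cv2.imread("pics/top0.png")
# basket: dark bluish grey wires
h=cv2.cvtColor(b,cv2.COLOR_BGR2HSV);m=((h[:,:,1]<90)&(h[:,:,2]<110)).astype(np.uint8);k=np.zeros_like(m);k[195:310,380:480]=1;m*=k
m=cv2.morphologyEx(m,cv2.MORPH_CLOSE,np.ones((7,7)))
c=max(cv2.findContours(m,0,2)[0],key=cv2.contourArea);r=cv2.minAreaRect(c);print(r)
print(ray("top",cv2.boxPoints(r),.08),ray("top",[r[0]],.04))
w=env.capture("wrist");hw=cv2.cvtColor(w,cv2.COLOR_BGR2HSV);print("white px between pads",int(((hw[200:480,270:370,1]<60)&(hw[200:480,270:370,2]>150)).sum()))
E
```

```text
t: 26.05
position: [0.546, 0.0057, 0.2224]
orientation: [[0.484, 0.875, 0.001], [0.875, -0.484, 0.0], [0.001, 0.001, -1.0]]
wrist_force: [-0.6, 0.1, -1.5]
opening: 0.319
gripper_force: 60.6
((431.5942687988281, 256.38507080078125), (66.48634338378906, 83.46251678466797), 12.804265022277832)
[[ 0.39430317 -0.27092249  0.08      ]
 [ 0.59127475 -0.31290658  0.08      ]
 [ 0.55874197 -0.46946677  0.08      ]
 [ 0.36255567 -0.42640334  0.08      ]] [[ 0.47658844 -0.37776721  0.04      ]]
white px between pads 8438
```

The bar is held. The basket centre is at about (0.477, −0.371), yaw −0.21.

```bash
python3 -c "
from h import *
plan([.5,-.376,.222],-.21)"; python3 jog.py '[{"trans":[-36,18,0],"rot":[0,0,0.52],"jaw":0.2},{"trans":[-72,36,0],"rot":[0,0,1.04],"jaw":0.2},{"trans":[-108,54,0],"rot":[0,0,1.56],"jaw":0.2},{"trans":[-143,72,0],"rot":[0,0,2.08],"jaw":0.2},{"trans":[-179,90,0],"rot":[0,0,2.6],"jaw":0.2},{"trans":[-215,108,0],"rot":[0,0,3.12],"jaw":0.2},{"trans":[-250,126,0],"rot":[0,0,3.64],"jaw":0.2},{"trans":[-286,135,0],"rot":[0,0,4.16],"jaw":0.2},{"trans":[-320,140,0],"rot":[0,0,4.64],"jaw":0.2},{"trans":[-356,145,0],"rot":[0,0,5.1],"jaw":0.2},{"trans":[-356,145,0],"rot":[0,0,5.1],"jaw":0.2},{"trans":[-356,145,0],"rot":[0,0,5.1],"jaw":0.2}]'; python3 -c "
from h import *
plan([.5,-.376,.095],-.21)"
```

```text
shift [-0.3558  0.1453 -0.0008] rv [-8.0000e-04  1.0000e-03  1.2752e+00] dyaw -1.275 dist 0.384
t: 27.3
position: [0.4991, -0.376, 0.2199]
orientation: [[0.978, -0.209, -0.002], [-0.209, -0.978, 0.003], [-0.003, -0.003, -1.0]]
wrist_force: [0.1, 0.5, -1.0]
opening: 0.321
gripper_force: 60.6
shift [0.0013 0.0002 0.1249] rv [-0.0028  0.0029 -0.0009] dyaw 0.001 dist 0.125
```

In the tool's units: 0.125 m is 125, 0.12 m is 120.

```bash
python3 jog.py '[{"trans":[0,0,40],"jaw":0.2},{"trans":[0,0,80],"jaw":0.2},{"trans":[0,0,105],"jaw":0.2},{"trans":[0,0,120],"jaw":0.2},{"trans":[0,0,125],"jaw":0.2},{"trans":[0,0,125],"jaw":0.2}]' | grep -E 'pos|wrist'
```

```text
position: [0.5002, -0.3744, 0.0961]
wrist_force: [-0.2, 0.6, -0.3]
```

In the tool's units: -0.2 m is -200, -0.18 m is -180.

```bash
python3 jog.py '[{"jaw":0.4},{"jaw":0.5},{"jaw":0.6},{"jaw":0.6},{"jaw":0.6},{"trans":[0,0,-40],"jaw":0.6},{"trans":[0,0,-90],"jaw":0.6},{"trans":[0,0,-140],"jaw":0.6},{"trans":[0,0,-180],"jaw":0.6},{"trans":[-50,0,-180],"jaw":0.6},{"trans":[-100,40,-180],"jaw":0.6},{"trans":[-150,40,-180],"jaw":0.6},{"trans":[-200,40,-180],"jaw":0.6},{"trans":[-200,40,-180],"jaw":0.6},{"trans":[-200,40,-180],"jaw":0.6}]' | grep -E 't:|pos|wrist'; python3 - <<'E'
from h import *
b=env.capture("top");h=cv2.cvtColor(b,cv2.COLOR_BGR2HSV)
m=((h[:,:,1]<50)&(h[:,:,2]>130)).astype(np.uint8);k=np.zeros_like(m);k[195:310,385:480]=1;m*=k;m=cv2.morphologyEx(m,cv2.MORPH_CLOSE,np.ones((5,5)))
cs=cv2.findContours(m,0,2)[0];print(len(cs))
if cs:
    r=cv2.minAreaRect(max(cs,key=cv2.contourArea));q=ray("top",cv2.boxPoints(r),.022);print(r,q)
s=env.capture("side");h=cv2.cvtColor(s,cv2.COLOR_BGR2HSV);m=((h[:,:,1]<70)&(h[:,:,2]>150));v,u=np.nonzero(m[165:235,355:445]);print("side",len(u),u.min()+355 if len(u) else 0,u.max()+355 if len(u) else 0,v.min()+165 if len(u) else 0, v.max()+165 if len(u) else 0)
m=((h[:,:,1]<90)&(h[:,:,2]<110)).astype(np.uint8)
a=cv2.imread("pics/top0.png")
# change check vs start, outside arm
for n,p in dict(ring=(395,157),pot=(450,175),bottle=(115,173),jar=(175,152),sand=(217,292),brush=(515,240),stone=(294,190),b1=(283,208),b2=(268,240),b3=(256,255)).items():
    u,v=p;d=cv2.absdiff(a[v-20:v+20,u-20:u+20],b[v-20:v+20,u-20:u+20]);print(n,round(float(d.mean()),1),end="; ")
print("basket",cv2.absdiff(a[200:310,385:480],b[200:310,385:480]).mean())
E
```

```text
t: 29.4
position: [0.2948, -0.3732, 0.2778]
wrist_force: [0.8, 0.7, -0.0]
3
((427.142333984375, 255.73358154296875), (13.071671485900879, 36.99368667602539), 19.98310661315918) [[ 0.43950778 -0.33931887  0.022     ]
 [ 0.52740476 -0.37006895  0.022     ]
 [ 0.51680401 -0.40099399  0.022     ]
 [ 0.42900077 -0.37016675  0.022     ]]
side 225 384 416 165 214
ring 0.4; pot 0.5; bottle 0.7; jar 0.5; sand 0.5; brush 0.5; stone 0.5; b1 9.8; b2 31.5; b3 3.7; basket 6.439425837320574
```

The bar lies flat in the middle of the basket (93 × 32 mm footprint), and the bystanders haven't moved. I'm handing in.

```bash
python3 -c "
from bench import env
print(env.hand_in())"
```

```text
the job is handed in; nothing more can be done
None
```

I handed the job in at about 29.5 s, and no verdict came back: the caliper is on the mat, the broken bar lies flat in the basket, and the bystanders' image patches match the start; the bar wedged against the slot's end wall and only tipped after I pressed lightly on its tail.

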